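# Tip two parts crates, find the stamped one, push it to dispatch

## Robot

A 6-joint arm with a two-finger parallel gripper is mounted at the origin on a cart in front of the work surface, level with it; the furniture and walls round the work are solid. World frame = base frame: x ahead of the robot, y to its left, z up, the work surface at z = 0. Lengths are in mm, angles in rad, forces in N, time in s.
With the tool pointing down it reaches from about 400 to 925 mm from the base axis. Payload 3.4 kg.
Tool frame: the origin (TCP) lies midway between the tips of the shut fingers; the grasp point (between the pads) lies grasp_offset behind it (grasp_offset is the distance from the TCP to the grasp point, in mm); z points along the fingers, y is the line along which they close (so a half turn about z gives the same grasp; the last joint's range is limited). The gripper opens to 85 mm and grips with 20 to 120 N. Pads are 22 mm wide; open, the fingers measure 114 mm over their backs; the gripper's body (76 mm by 85 mm) begins 54 mm behind the grasp point. The pads swing forward as they close: fully open they stand 13 mm farther back than shut.
Start: joints at [-1.409, 0.307, 1.506, -0, 1.328, -0.073], TCP at [134.307, -559.1, 231.305] pointing down, gripper open.
Joint ranges: [-3.12, 3.12], [-1.05, 2.28], [0.14, 2.33], [-1.42, 4.57], [0.1, 2.73], [-2.68, 2.68]. Speed limits (rad/s): [2.57, 2.57, 3.14, 3.14, 3.14, 3.14].

## Interface

Orientations are given as a rotation vector (axis times angle).
In Python, from rig import state, read_camera, close_job, grasp_offset gives the robot as it stands. The module is installed in compiled form; this text tells all that it offers.
- The arm moves only by the shell command python3 -m inch 'ROWS' [FORCE]. ROWS is JSON, a list that holds one entry, the list of rows, each a list of 5 numbers: the opening, from 0 (shut) to 1 (fully open), then the shift along the tool's x, y, z in cm, then the turn about the tool's z in degrees. In form: [[[grip, dx, dy, dz, turn], ...]]. A call has 1 to 20 rows; each row shifts and turns the commanded pose from where the row before left it, along the tool's axes as they then stand; what a row does not reach is not made up. A row lasts 1/10 s, in which the tool goes at most 50 mm and 8.59 degrees, less where a joint would pass 70% of its speed; a pose out of reach is approached as far as the arm can. A call is refused whole if a number of a shift passes 5 or a number of a turn 8.59, either way. A call with a gripper value outside its range is refused whole. The fingers move at their own pace and stop on an object; FORCE is the grip in N (left out, the last holds). Time passes only in rows, so rows that do not move let the fingers close. It gives the time, the measured TCP pose, the force, the opening and the grip force at its end, in the units of the state.
- state(): the state, without advancing time (a new reading comes with each control period).
- read_camera(name): name is "side" or "top"; returns a dict with "frame" (400x640x3 uint8, blue, green, red), "range_z" (400x640 float32, mm along the optical axis (not along the pixel's ray), 0 where there is no reading), "mtx" (3x3 intrinsics, pixels), "rvec" (rotation vector, rad) and "tvec" (3), from world to camera coordinates, as OpenCV has them. Camera axes: x right, y down, z forward; pixel columns grow to the right and rows downward; lengths in mm; the calibration is good to about 2 mm. A picture is of the moment at which its call begins.
- close_job(): hands the job in; it is judged then, once.
The state is a dict: "time_s": time; "joint_pos": joint angles; "dq": joint speeds; "joint_efforts": joint torques, N m; "eef_pos": TCP position; "ee_rot": TCP orientation; "force": force on the tool from outside, world axes, zero at the start; "wrist_torque": the same for the moment, N m; "width": opening from 0.0 (shut) to 1.0 (fully open); "finger_force": force on a finger pad.
Only numpy, scipy, OpenCV 4.12 (cv2) and the standard library are available. Lean on these libraries where they do the work, as an engineer would, in place of code of your own. Each camera call takes 0.05 s, during which the arm holds its last target. There are 200 camera calls.

## Task

One of the two blue crates has a round white stamp under its base. By its grip ledge, tip the left-hand crate (as seen from the robot) up until it stands on the plain long wall opposite the ledge, underside showing, and lay it back flat; then do the same with the right-hand one; then push the stamped crate until it sits across the yellow dispatch line with the line under its middle, leaving the other in its place. Only tip and push with the fingertips, never lift or carry a crate, and do not disturb the loose parts nearby.

Things in the scene. Friction and masses are not known exactly. Their poses are not given: they have to be found in the camera images.
- crate_stamped: Blue open-topped parts crate, empty, about 0.2 kg, 80 (x) by 110 (y) by 55 mm high, walls 4 mm, inner floor at 7 mm. Origin: centre of underside; z out of the open top; x points to the plain flat long wall (x = +40 mm), away from the long wall with the grip ledge. Stamped in the middle of its underside: white disc, 62 mm, black ring and tick. From above both look alike.
- crate_plain: Blue open-topped parts crate, empty, about 0.2 kg, 80 (x) by 110 (y) by 55 mm high, walls 4 mm, inner floor at 7 mm. Origin: centre of underside; z out of the open top; x points to the plain flat long wall (x = +40 mm), away from the long wall with the grip ledge. No stamp. From above both look alike.
- crate_stamped_ledge (a point): middle of the outer lower edge of the stamped crate's grip ledge (crate x = -58, z = 48 mm). The ledge is 100 mm long, stands out 18 mm at the top of the wall at x = -40 mm, z = 48 to 55 mm, free space below it. Raised by it, a crate turns about the plain wall's bottom edge, passes balance at about 60 degrees, then stands on that wall. Pulled back by it, the crate drops flat.
- crate_plain_ledge (a point): middle of the outer lower edge of the plain crate's grip ledge (crate x = -58, z = 48 mm). The ledge is 100 mm long, stands out 18 mm at the top of the wall at x = -40 mm, z = 48 to 55 mm, free space below it. With the crate standing on its plain wall the ledge is uppermost, its outer edge 98 mm above the bench.
- crate_stamped_far (a point): middle of the bottom edge of the stamped crate's plain long wall (crate x = +40 mm); this edge stays on the bench while the crate is tipped
- crate_stamped_near (a point): middle of the bottom edge of the stamped crate's ledge-side long wall (crate x = -40 mm)
- dispatch_line: Yellow dispatch line, a flat tape on the bench, 20 mm wide and 460 mm long. Origin: its middle, on the bench; y runs along it, x across it, pointing away from the crates.
- valve: Loose ball valve with a red lever, 33 x 110 x 51 mm, a bystander. Origin: centre of its underside.
- bung: Loose red ribbed plastic cap, 30 x 30 x 18 mm, a bystander. Origin: centre of its underside.
- fitting: Loose brass hex nipple, 25 x 40 x 28 mm, a bystander. Origin: centre of its underside.
Not all that is in view belongs to the job. What is shaped like the crate_stamped but red is not meant.

How it is judged (in metres and radians):
On the way, in this order (a step that is already met when the one before it is completed fails the run):
1. the left-hand crate stands tipped up on its plain long wall (((world y of crate_stamped above -0.38 m and angle between crate_stamped's own z axis and vertical between 1.4 and 1.75 rad) or (world y of crate_plain above -0.38 m and angle between crate_plain's own z axis and vertical between 1.4 and 1.75 rad))), for 0.2 s.
2. the right-hand crate stands tipped up on its plain long wall (((world y of crate_stamped below -0.38 m and angle between crate_stamped's own z axis and vertical between 1.4 and 1.75 rad) or (world y of crate_plain below -0.38 m and angle between crate_plain's own z axis and vertical between 1.4 and 1.75 rad))), for 0.2 s.
At the end, for the whole second after the job is handed in: both crates rest flat on the bench (within 0.1 rad); the line runs under the stamped one, between the bottom edges of its two long walls and at least 15 mm from the middle of each, its middle not past the ends of the line; the plain crate is at rest within 60 mm of its first place (angle between each of crate_stamped, crate_plain's own z axis and vertical below 0.1 rad and height (world z) of each of crate_stamped, crate_plain below 0.01 m and x of crate_stamped_far in the frame of dispatch_line above 0.015 m and x of crate_stamped_near in the frame of dispatch_line below -0.015 m and y of crate_stamped in the frame of dispatch_line between -0.22 and 0.22 m and linear speed of each of crate_stamped, crate_plain below 0.02 m/s and distance of crate_plain from where it was at the start of the episode below 0.06 m); the robot touches nothing.
It fails at once if a crate is lifted off the bench (height (world z) of any of crate_stamped, crate_plain above 0.058 m or (angle between crate_stamped's own z axis and vertical below 0.3 rad and height (world z) of crate_stamped above 0.03 m) or (angle between crate_plain's own z axis and vertical below 0.3 rad and height (world z) of crate_plain above 0.03 m)).
It fails at once if a crate is turned over onto its mouth (angle between any of crate_stamped, crate_plain's own z axis and vertical above 2.2 rad).
It fails at once if a bystander (valve, red cap, nipple) is moved more than 30 mm (distance of any of valve, bung, fitting from where it was at the start of the episode above 0.03 m).
It also fails if it takes over 70 s, if anything falls off the work surface, if the arm or the gripper's body presses on something with over 40 N, if the wrist force passes 120 N, or if a joint passes its speed limit or range.

## Working session

There is one attempt and no reset: what is moved stays moved. The work goes in short steps, Python scripts to look and compute and a shell command to move; the robot and the scene stay as the last step left them, time stands still between calls to the robot, and variables do not carry over. Pictures are saved under pics/ and viewed, at most 10 in all, crops included, and the job is handed in when it is done.

```bash
mkdir -p pics; cat > h.py <<'E'
import numpy as np, cv2
from rig import state, read_camera, close_job, grasp_offset
def W(c,u,v,r=2):
    p=c["range_z"][v-r:v+r+1,u-r:u+r+1]; z=np.median(p[p>0])
    R=cv2.Rodrigues(np.array(c["rvec"]))[0]; k=np.linalg.inv(c["mtx"])@[u,v,1]
    return R.T@(k*z-np.array(c["tvec"]).ravel())
def cloud(c):
    R=cv2.Rodrigues(np.array(c["rvec"]))[0]; v,u=np.mgrid[:400,:640]
    k=np.stack([u,v,np.ones_like(u)],-1)@np.linalg.inv(c["mtx"]).T*c["range_z"][...,None]
    return (k-np.array(c["tvec"]).ravel())@R
E
python3 - <<'E'
from h import *
import pickle
for n in ("top","side"):
    c=read_camera(n); pickle.dump(c,open(n+'.pkl','wb')); cv2.imwrite(f'pics/{n}0.png',c["frame"])
    R=cv2.Rodrigues(np.array(c["rvec"]))[0]; print(n,(-R.T@np.array(c["tvec"]).ravel()).round(), R.round(2).tolist())
print(state(),grasp_offset)
E
```

```text
top [ 396. -384. 1074.] [[-0.0, -1.0, 0.02], [-0.99, 0.0, -0.15], [0.15, -0.02, -0.99]]
side [292. 287. 638.] [[-0.94, -0.35, 0.01], [-0.22, 0.57, -0.79], [0.27, -0.75, -0.61]]
{'time_s': 0.1, 'joint_pos': array([-1.40851648e+00,  3.07504533e-01,  1.50752268e+00,  7.70580226e-06,
        1.32839890e+00, -7.35010631e-02]), 'dq': array([ 0.00124752, -0.00202339, -0.00203099,  0.00033884, -0.00048779,
        0.00074605]), 'joint_efforts': array([ 1.27856574e-04, -4.58529568e+01, -2.52607423e+01, -1.32887189e-04,
        5.58298532e-03,  1.07515746e-05]), 'eef_pos': array([ 134.20022873, -558.48912101,  230.47708956]), 'ee_rot': array([-3.11796782e+00, -3.69288126e-01,  1.15995380e-04]), 'force': array([ 0.30121204, -0.06170028, -0.31855638]), 'wrist_torque': array([-0.00161604,  0.0279871 ,  0.04173275]), 'finger_force': 0.0, 'width': 1.0022284691514463} 18.700000000000003
```

View pics/top0.png

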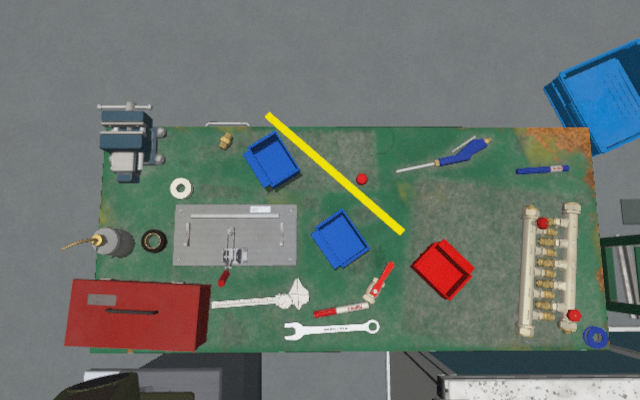

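View pics/side0.png

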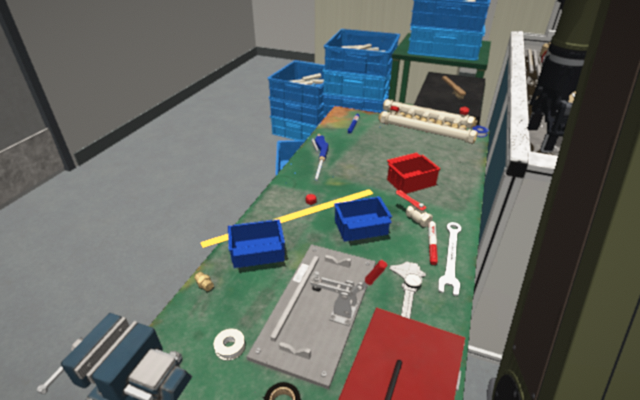

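The blue crates are at top-image pixels (272,160) left and (341,240) right. Other candidates are the red crate (443,269), the blue boxes off the bench (600,95), the blue screwdriver (462,152) and the blue ring (596,337). I'm choosing the two small blue crates and checking them in one crop.

```bash
python3 - <<'E'
from h import *
import pickle
c=pickle.load(open('top.pkl','rb')); f=c["frame"]; P=cloud(c)
cv2.imwrite('pics/crop.png',cv2.resize(f[95:295,210:410],None,fx=3,fy=3,interpolation=cv2.INTER_CUBIC))
f=f.astype(int); b,g,r=f[...,0],f[...,1],f[...,2]
m=(b>90)&(b>2*r)&(b>1.6*g); 
for n,(u0,u1,v0,v1) in dict(L=(235,305,125,195),R=(305,375,200,275)).items():
    mm=np.zeros_like(m); mm[v0:v1,u0:u1]=m[v0:v1,u0:u1]
    Q=P[mm]; print(n,len(Q),np.percentile(Q[:,2],[1,20,50,80,99]).round())
    T=Q[(Q[:,2]>42)&(Q[:,2]<62)][:,:2].astype(np.float32)
    rc=cv2.minAreaRect(T); print(rc,cv2.boxPoints(rc).round())
y=(r>180)&(g>170)&(b<90); y[:110]=0; y[240:]=0;y[:,:255]=0;y[:,410:]=0
Q=P[y][:,:2].astype(np.float32); rc=cv2.minAreaRect(Q); print('line',len(Q),rc,cv2.boxPoints(rc).round(),P[y][:,2].mean())
for n,(u,v) in dict(bung=(362,179),fit=(226,141),valve1=(388,268),valve2=(372,293),valve3=(320,313),cl=(232,235),clh=(224,278)).items(): print(n,W(c,u,v,1).round())
hm=(P[...,2]>15)&(c["range_z"]>0)
E
```

```text
L 1662 [ 2.  6.  9. 54. 58.]
((647.8719482421875, -277.73785400390625), (115.48896026611328, 96.05912780761719), 32.40161895751953) [[ 573. -268.]
 [ 625. -349.]
 [ 722. -287.]
 [ 671. -206.]]
R 1905 [-0.  6.  8. 54. 59.]
((456.3009338378906, -442.1614990234375), (115.23392486572266, 96.9178237915039), 34.379154205322266) [[ 381. -435.]
 [ 436. -515.]
 [ 531. -450.]
 [ 476. -370.]]
line 1410 ((745.3152465820312, -394.40960693359375), (655.7525634765625, 241.2749481201172), 18.413816452026367) [[ 396. -384.]
 [ 472. -612.]
 [1095. -405.]
 [1018. -176.]] 2.0564438695815404
bung [ 608. -503.   17.]
fit [ 704. -164.   24.]
valve1 [ 389. -558.   44.]
valve2 [ 331. -519.   43.]
valve3 [ 283. -397.   16.]
cl [ 467. -192.   58.]
clh [ 370. -195.  150.]
```

View pics/crop.png

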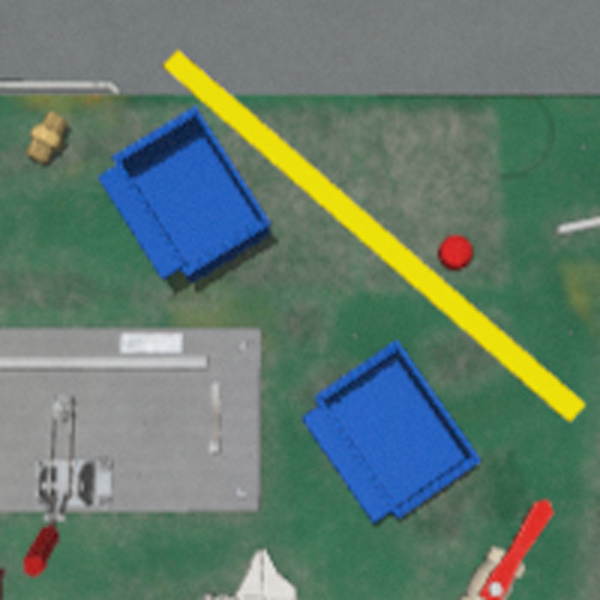

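The crop shows both crates with the ledge on their lower-left long side: left from (103,180) to (170,278), right from (305,418) to (375,522). The line runs from (175,60) to (575,410), the red cap is at (456,252) and the nipple at (47,138). Next I work out the frames and shifts.

```bash
cat >> h.py <<'E'
def cr(cx,cy,deg): 
    a=np.radians(deg); return np.array([cx,cy]),np.array([np.cos(a),np.sin(a)]),np.array([-np.sin(a),np.cos(a)])
A=cr(653,-286,-57); B=cr(461.5,-449.5,-56)
def go(C,x,y,z):
    """shift in tool axes (cm) and turn so tool y || crate x, TCP at crate (x,y), height z"""
    s=state(); R=cv2.Rodrigues(s["ee_rot"])[0]; o,ex,ey=C
    t=np.r_[o+x*ex+y*ey,z]; d=R.T@(t-s["eef_pos"])/10
    yy=R[:2,1]; turn=-np.degrees(np.arctan2(yy[0]*ex[1]-yy[1]*ex[0],yy@ex))
    print("t",round(s["time_s"],2),"tcp",s["eef_pos"].round(1),"F",s["force"].round(1),"w",round(s["width"],3),"shift cm",d.round(2),"turn",turn.round(1),"tilt",np.degrees(np.arccos(-R[2,2])).round(2))
    Rt=np.c_[np.r_[ey,0],np.r_[ex,0],[0,0,-1]]; print(" after turn:",(Rt.T@(t-s["eef_pos"])/10).round(2))
def tilt(C,tag):
    """side-camera heights of blue pixels near crate, binned in crate x"""
    c=read_camera("side"); P=cloud(c); f=c["frame"].astype(int); b,g,r=f[...,0],f[...,1],f[...,2]
    m=(b>60)&(b>2*r)&(b>1.5*g)&(c["range_z"]>0); Q=P[m]; o,ex,ey=C; q=Q[:,:2]-o
    X=q@ex;Y=q@ey; k=(abs(X)<130)&(abs(Y)<75); X,Y,Z=X[k],Y[k],Q[k][:,2]
    cv2.imwrite(f'pics/{tag}.png',c["frame"])
    print("n",k.sum(),"zmax",np.percentile(Z,99).round(),"X",np.percentile(X,[1,99]).round(),"Y",np.percentile(Y,[1,99]).round())
    for a in range(-80,120,20):
        kk=(X>=a)&(X<a+20)
        if kk.sum()>10: print(a,np.percentile(Z[kk],[3,50,97]).round())
E
python3 - <<'E'
from h import *
import pickle
c=pickle.load(open('top.pkl','rb')); R=cv2.Rodrigues(np.array(c["rvec"]))[0]; t=np.array(c["tvec"]).ravel(); o=-R.T@t
def g(u,v): d=R.T@np.linalg.inv(c["mtx"])@[u,v,1]; return (o-d*o[2]/d[2])[:2]
p,q=g(210+175/3,95+60/3),g(210+575/3,95+410/3); m=(p+q)/2; e=(p-q)/np.linalg.norm(p-q); n=np.array([e[1],-e[0]])
print('line',p,q,np.linalg.norm(p-q),m,'nx',n,np.degrees(np.arctan2(n[1],n[0])))
for N,C in (('A',A),('B',B)): print(N,'line x,y',(C[0]-m)@n,(C[0]-m)@e)
go(A,-47,0,120)
E
```

```text
line [ 779.97445987 -266.0207183 ] [ 477.68201378 -601.83574753] 451.8323326390434 [ 628.82823683 -433.92823291] nx [ 0.7432293  -0.66903677] -41.99276600195007
A line x,y -81.00426502047036 126.11639574796378
B line x,y -113.94516385543787 -123.52213730321492
t 0.1 tcp [ 134.2 -558.5  230.5] F [ 0.3 -0.1 -0.3] w 1.002 shift cm [ 55.24 -18.79  11.09] turn -19.5 tilt 0.11
 after turn: [58.35  0.7  11.05]
```

```bash
python3 -m inch '[[[0.6,0,0,0,-6.5],[0.6,0,0,0,-6.5],[0.6,0,0,0,-6.5],[0.6,3,0,0,0],[0.6,4,0,0,0],[0.6,4,0,0,0],[0.6,4,0,0,0],[0.6,4,0,0,0],[0.6,4,0,0,0],[0.6,4,0,0,0],[0.6,4,0,0,0],[0.6,4,0,0,0],[0.6,4,0,0,0],[0.6,4,0,0,0],[0.6,4,0,0,0],[0.6,4,0,0,0],[0.6,4,0,0,0],[0.6,3,0.7,3,0]]]' 20; python3 -c "
from h import *
go(A,-47,0,51)"
```

```text
time_s: 1.9
eef_pos: [629.0, -248.0, 205.1]
ee_rot: [3.006, 0.894, 0.011]
force: [-0.2, 0.0, 0.0]
width: 0.598
finger_force: 0.0
t 1.9 tcp [ 629.  -248.   205.1] F [-0.2  0.   0. ] w 0.598 shift cm [-0.14 -0.31 15.41] turn 0.1 tilt 0.51
 after turn: [-0.06 -0.2  15.41]
```

```bash
python3 -m inch '[[[0.5,-0.1,-0.2,3,0],[0.5,0,0,4,0],[0.5,0,0,4,0],[0.5,0,0,3,0],[0.5,0,0,1.6,0],[0.5,0,0,0,0],[0.2,0,0,0,0],[0.2,0,0,0,0],[0.2,0,0,0,0],[0.2,0,0,0,0],[0.2,0,0,0,0]]]' 20; python3 -c "
from h import *
go(A,-47,0,50)
tilt(A,'s1')"
```

```text
time_s: 3.0
eef_pos: [622.8, -248.0, 46.1]
ee_rot: [3.011, 0.892, 0.001]
force: [-0.8, -0.8, 0.9]
width: 0.251
finger_force: 24.9
t 3.0 tcp [ 622.8 -248.    46.1] F [-0.8 -0.8  0.9] w 0.251 shift cm [ 0.46  0.13 -0.39] turn 0.0 tilt 0.06
 after turn: [ 0.46  0.13 -0.39]
n 1758 zmax 137.0 X [-91.  37.] Y [-57.  55.]
-80 [ 51.  57. 306.]
-60 [ 5. 28. 57.]
-40 [ 3. 54. 56.]
-20 [30. 55. 57.]
0 [ 7.  9. 57.]
20 [ 6. 27. 55.]
```

View pics/s1.png

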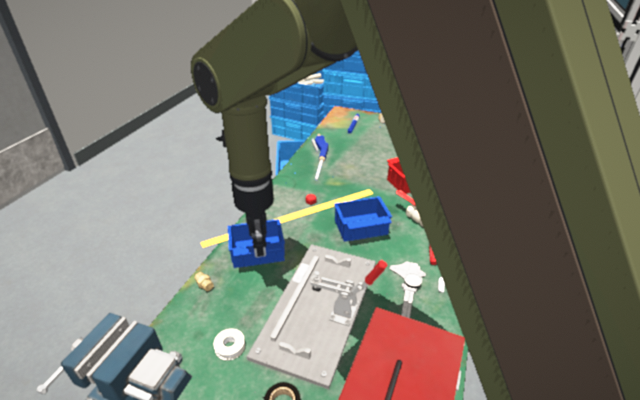

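The pads hold the left crate's ledge at about pixel (258,250). I'm regripping with only the last few mm of the tips so the ledge can turn between them, then a small lift.

```bash
python3 -m inch '[[[0.35,0.4,0,0,0],[0.35,0,0.1,-0.4,0],[0.2,0,0,0,0],[0.2,0,0,0,0],[0.2,0,0,0,0],[0.2,0,0.1,-0.3,0],[0.2,0,0.1,-0.3,0],[0.2,0,0.2,-0.4,0],[0.2,0,0.2,-0.4,0],[0.2,0,0,0,0]]]' 20; python3 -c "
from h import *
go(A,-47,0,50)
tilt(A,'s2')"
```

```text
time_s: 4.05
eef_pos: [630.4, -252.2, 63.9]
ee_rot: [3.011, 0.892, 0.002]
force: [0.4, 0.5, -1.1]
width: 0.247
finger_force: 21.4
t 4.05 tcp [ 630.4 -252.2   63.9] F [ 0.4  0.5 -1.1] w 0.247 shift cm [ 0.05 -0.64  1.39] turn -0.0 tilt 0.09
 after turn: [ 0.05 -0.64  1.39]
n 1796 zmax 148.0 X [-84.  44.] Y [-57.  54.]
-80 [110. 135. 151.]
-60 [64. 69. 71.]
-40 [17. 36. 70.]
-20 [52. 68. 71.]
0 [41. 69. 70.]
20 [19. 22. 69.]
40 [21. 45. 69.]
```

```bash
python3 -m inch '[[[0.25,0,0,0,0],[0.25,0,0,0,0],[0.25,0,0,0,0]]]' 20; python3 -c "
from h import *
tilt(A,'s3')"; python3 -m inch '[[[0.27,0,0,0,0],[0.2,0,0,0,0],[0.2,0,0,0,0],[0.2,0,0,0,0]]]' 20; python3 -c "
from h import *
tilt(A,'s4')"
```

```text
time_s: 4.4
eef_pos: [629.5, -251.4, 63.1]
ee_rot: [-3.012, -0.892, 0.001]
force: [-0.3, -0.4, -2.2]
width: 0.251
finger_force: 13.7
n 1800 zmax 150.0 X [-80.  44.] Y [-57.  54.]
-80 [ 89. 137. 272.]
-60 [62. 68. 71.]
-40 [16. 34. 69.]
-20 [52. 68. 69.]
0 [29. 67. 69.]
20 [18. 29. 68.]
40 [19. 44. 68.]
time_s: 4.85
eef_pos: [630.0, -251.6, 63.6]
ee_rot: [3.012, 0.893, 0.001]
force: [-0.2, -0.7, 0.7]
width: 0.204
finger_force: 0.0
n 1852 zmax 137.0 X [-62.  43.] Y [-57.  54.]
-80 [114. 133. 140.]
-60 [49. 55. 59.]
-40 [ 4. 23. 56.]
-20 [32. 55. 56.]
0 [11. 54. 56.]
20 [ 6. 18. 56.]
40 [ 7. 31. 56.]
```

```bash
python3 -m inch '[[[0.4,0,-0.3,0,0],[0.4,0,-0.3,0.5,0],[0.4,0,0,0.7,0],[0.256,0,0,0,0],[0.256,0,0,0,0],[0.256,0,0,0,0]]]' 20;  python3 -m inch '[[[0.256,0,0.1,-0.2,0],[0.256,0,0.1,-0.2,0],[0.256,0,0.1,-0.3,0],[0.256,0,0.1,-0.3,0]]]' 20;python3 -c "
from h import *
go(A,-47,0,51)
tilt(A,'s5')"
```

```text
time_s: 5.5
eef_pos: [626.4, -246.7, 51.1]
ee_rot: [-3.012, -0.893, 0.0]
force: [0.3, -1.3, -0.5]
width: 0.253
finger_force: 2.8
time_s: 5.9
eef_pos: [628.7, -249.9, 61.6]
ee_rot: [-3.012, -0.892, 0.0]
force: [-0.1, 0.5, -1.0]
width: 0.257
finger_force: 1.6
t 5.9 tcp [ 628.7 -249.9   61.6] F [-0.1  0.5 -1. ] w 0.257 shift cm [ 0.08 -0.35  1.06] turn 0.0 tilt 0.01
 after turn: [ 0.08 -0.35  1.06]
n 1807 zmax 147.0 X [-68.  41.] Y [-57.  54.]
-80 [ 83. 134. 291.]
-60 [11. 33. 65.]
-40 [18. 39. 64.]
-20 [47. 60. 62.]
0 [24. 58. 60.]
20 [ 8. 30. 56.]
40 [23. 53. 56.]
```

The light grip works: ledge side up 10 mm, far edge still on the bench. Continuing along the arc.

```bash
python3 -m inch '[[[0.258,0,0.2,-0.3,0],[0.26,0,0.3,-0.3,0],[0.262,0,0.3,-0.3,0],[0.264,0,0.3,-0.3,0],[0.264,0,0.3,-0.3,0],[0.264,0,0.3,-0.2,0]]]' 20;python3 -c "
from h import *
go(A,-47,0,51)
tilt(A,'s6')"
```

```text
time_s: 6.55
eef_pos: [638.1, -264.3, 78.8]
ee_rot: [3.012, 0.892, 0.0]
force: [-1.5, 0.9, 1.0]
width: 0.261
finger_force: 1.1
t 6.55 tcp [ 638.1 -264.3   78.8] F [-1.5  0.9  1. ] w 0.261 shift cm [ 0.07 -2.07  2.78] turn 0.0 tilt 0.01
 after turn: [ 0.07 -2.07  2.78]
n 1728 zmax 131.0 X [-70.  53.] Y [-56.  54.]
-80 [130. 133. 143.]
-60 [ 76.  78. 105.]
-40 [26. 49. 80.]
-20 [34. 72. 75.]
0 [48. 65. 70.]
20 [33. 59. 63.]
40 [24. 40. 55.]
```

```bash
python3 -m inch '[[[0.262,0,0.3,-0.2,0],[0.26,0,0.4,-0.2,0],[0.258,0,0.4,-0.2,0],[0.256,0,0.4,-0.2,0],[0.254,0,0.4,-0.2,0],[0.252,0,0.4,-0.1,0],[0.25,0,0.4,-0.1,0],[0.25,0,0.4,0,0],[0.25,0,0,0,0]]]' 20;python3 -c "
from h import *
go(A,-47,0,51)
tilt(A,'s7')"
```

```text
time_s: 7.5
eef_pos: [653.6, -287.7, 93.5]
ee_rot: [-3.008, -0.891, 0.001]
force: [-8.7, 10.2, 20.0]
width: 0.246
finger_force: 10.4
t 7.5 tcp [ 653.6 -287.7   93.5] F [-8.7 10.2 20. ] w 0.246 shift cm [ 0.04 -4.86  4.27] turn -0.0 tilt 0.26
 after turn: [ 0.04 -4.88  4.25]
n 1484 zmax 95.0 X [-20.  73.] Y [-55.  54.]
-40 [40. 42. 46.]
-20 [41. 61. 94.]
0 [64. 78. 90.]
40 [57. 62. 67.]
60 [39. 46. 51.]
```

```bash
python3 -m inch '[[[0.28,0,0.3,0,0],[0.32,0,0.3,0,0],[0.36,0,0.3,0,0],[0.4,0,0.3,0,0],[0.45,0,0.3,0.1,0],[0.45,0,0.2,0,0]]]' 20;python3 -c "
from h import *
go(A,-47,0,51)
tilt(A,'s8')"
```

```text
time_s: 8.15
eef_pos: [661.8, -300.1, 95.1]
ee_rot: [-3.005, -0.891, 0.002]
force: [-14.6, 15.5, 36.5]
width: 0.453
finger_force: 18.6
t 8.15 tcp [ 661.8 -300.1   95.1] F [-14.6  15.5  36.5] w 0.453 shift cm [ 0.03 -6.33  4.46] turn 0.0 tilt 0.43
 after turn: [ 0.03 -6.36  4.41]
n 1417 zmax 98.0 X [-18.  75.] Y [-55.  54.]
-20 [44. 60. 98.]
0 [68. 77. 94.]
60 [42. 46. 51.]
```

```bash
python3 - <<'E'
import cv2
f=cv2.imread('pics/s8.png'); cv2.imwrite('pics/s8c.png',cv2.resize(f[150:300,180:330],None,fx=4,fy=4,interpolation=cv2.INTER_CUBIC))
E
```

```text
(no output)
```

View pics/s8c.png

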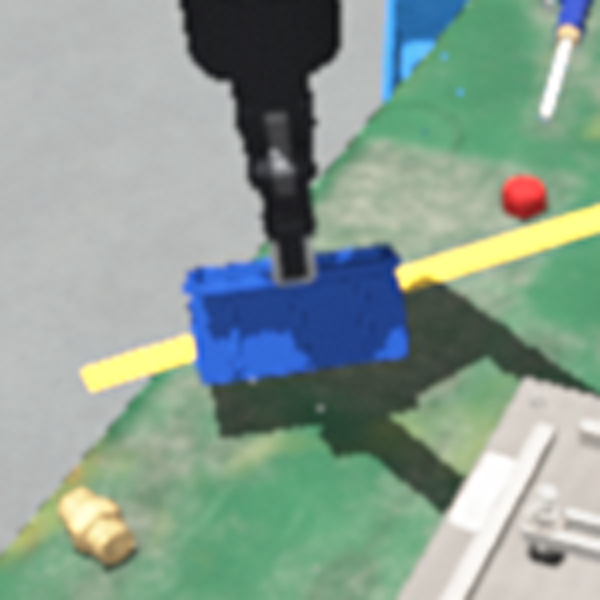

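The tip sticks to the ledge edge, so pushing level jams it toward the pivot. I need to rise along the arc.

```bash
python3 -m inch '[[[0.45,0,0,-0.3,0],[0.45,0,0.1,-0.3,0],[0.45,0,0.3,-0.15,0],[0.45,0,0.4,-0.15,0],[0.45,0,0.4,-0.1,0],[0.45,0,0.4,-0.1,0]]]' 20;python3 -c "
from h import *
go(A,-47,0,51)
tilt(A,'s9')"
```

```text
time_s: 8.8
eef_pos: [673.7, -318.5, 105.1]
ee_rot: [3.009, 0.892, 0.004]
force: [-5.6, 3.1, 20.3]
width: 0.446
finger_force: 9.2
t 8.8 tcp [ 673.7 -318.5  105.1] F [-5.6  3.1 20.3] w 0.446 shift cm [ 0.03 -8.57  5.38] turn 0.0 tilt 0.22
 after turn: [ 0.03 -8.55  5.41]
n 1434 zmax 107.0 X [-7. 49.] Y [-55.  53.]
-20 [56. 60. 66.]
0 [ 62.  76. 107.]
20 [18. 87. 96.]
40 [ 2.  5. 12.]
```

```bash
python3 -m inch '[[[0.45,0,0.2,-0.2,0],[0.45,0,0.4,-0.1,0],[0.45,0,0.4,-0.1,0],[0.45,0,0.4,0,0],[0.45,0,0.4,0,0],[0.45,0,0.4,0,0],[0.45,0,0.2,0,0]]]' 20;python3 -c "
from h import *
go(A,-47,0,51)
tilt(A,'s10')"
```

```text
time_s: 9.55
eef_pos: [688.7, -341.7, 109.8]
ee_rot: [3.004, 0.889, 0.009]
force: [-1.9, -0.5, 16.8]
width: 0.451
finger_force: 7.3
t 9.55 tcp [ 688.7 -341.7  109.8] F [-1.9 -0.5 16.8] w 0.451 shift cm [  0.02 -11.37   5.76] turn -0.0 tilt 0.61
 after turn: [  0.04 -11.31   5.88]
n 1863 zmax 112.0 X [ 9. 52.] Y [-55.  53.]
0 [57. 72. 78.]
20 [26. 79. 88.]
40 [  4.  92. 111.]
```

```bash
python3 -m inch '[[[0.45,0,0.5,0,0],[0.45,0,0.5,0,0],[0.45,0,0.3,-0.3,0],[0.45,0,0,-0.6,0],[0.45,0,0,-1,0],[0.45,0,0,-1,0],[0.45,0,0,-2,0],[0.45,0,0,-2,0],[0.45,0,0,-2,0]]]' 20;python3 -c "
from h import *
go(A,-47,0,51)
tilt(A,'s11')
c=read_camera('top');cv2.imwrite('pics/t11.png',c['frame'])"
```

```text
time_s: 10.5
eef_pos: [693.0, -348.6, 194.4]
ee_rot: [3.012, 0.893, -0.0]
force: [-0.5, 0.8, -0.5]
width: 0.453
finger_force: 0.0
t 10.5 tcp [ 693.  -348.6  194.4] F [-0.5  0.8 -0.5] w 0.453 shift cm [  0.06 -12.13  14.34] turn 0.0 tilt 0.01
 after turn: [  0.05 -12.13  14.34]
n 2250 zmax 99.0 X [ 48. 100.] Y [-55.  53.]
40 [ 5. 46. 82.]
60 [79. 81. 84.]
80 [ 79.  84. 100.]
100 [80. 98. 99.]
```

View pics/s11.png

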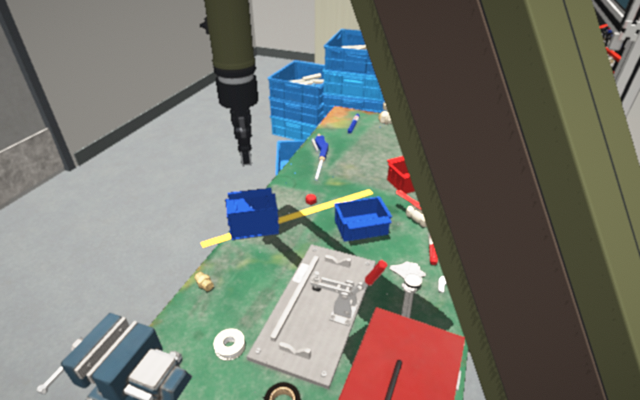

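The left crate stands on its plain wall and its underside at (252,213) is blank, so the right crate is the stamped one. I'm laying the left one back by pulling from the mouth side.

```bash
python3 -m inch '[[[0,0,2.8,0,0],[0,0,2.8,0,0],[0,0,0,0,0],[0,0,0,3.5,0],[0,0,0,3.5,0],[0,0,0,3.6,0],[0,0,0,0,0],[0,0,-0.5,0,0],[0,0,-0.4,0,0],[0,0,-0.4,0,0]]]' 20;python3 -c "
from h import *
go(A,48,0,88)
tilt(A,'s12')"
```

```text
time_s: 11.6
eef_pos: [717.7, -385.2, 90.6]
ee_rot: [3.009, 0.892, 0.005]
force: [-0.1, -0.8, 1.2]
width: 0.001
finger_force: 0.0
t 11.6 tcp [ 717.7 -385.2   90.6] F [-0.1 -0.8  1.2] w 0.001 shift cm [-0.02 -7.04  0.23] turn 0.0 tilt 0.28
 after turn: [-0.02 -7.04  0.26]
n 2255 zmax 99.0 X [ 48. 101.] Y [-56.  53.]
40 [ 5. 46. 81.]
60 [67. 81. 84.]
80 [79. 83. 99.]
100 [79. 98. 99.]
```

```bash
python3 -m inch '[[[0,0,-0.4,0,0],[0,0,-0.4,0,0],[0,0,-0.4,-0.1,0],[0,0,-0.4,-0.22,0],[0,0,-0.4,-0.2,0],[0,0,-0.4,-0.2,0],[0,0,-0.4,-0.17,0],[0,0,-0.4,-0.15,0],[0,0,-0.4,-0.12,0],[0,0,-0.4,-0.1,0],[0,0,-0.4,-0.1,0]]]' 20;python3 -c "
from h import *
go(A,48,0,88)
tilt(A,'s13')"
```

```text
time_s: 12.75
eef_pos: [692.0, -347.5, 100.6]
ee_rot: [-3.012, -0.893, 0.001]
force: [0.4, -0.7, -0.1]
width: -0.001
finger_force: 0.0
t 12.75 tcp [ 692.  -347.5  100.6] F [ 0.4 -0.7 -0.1] w -0.001 shift cm [ 0.08 -2.49  1.26] turn 0.0 tilt 0.04
 after turn: [ 0.08 -2.49  1.26]
n 2018 zmax 112.0 X [16. 61.] Y [-55.  53.]
0 [70. 74. 77.]
20 [31. 75. 85.]
40 [  5.  89. 111.]
60 [78. 93. 98.]
```

```bash
python3 -m inch '[[[0,0,-0.4,-0.05,0],[0,0,-0.4,-0.05,0],[0,0,-0.4,0,0],[0,0,-0.4,0,0],[0,0,-0.3,0,0],[0,0,-0.3,0,0],[0,0,-0.3,0,0],[0,0,0,0,0],[0,0,0,0,0],[0,0,0,0,0]]]' 20;python3 -c "
from h import *
go(A,48,0,88)
tilt(A,'s14')"
```

```text
time_s: 13.8
eef_pos: [678.9, -327.2, 101.9]
ee_rot: [3.012, 0.892, 0.0]
force: [-0.6, 0.2, -0.5]
width: -0.005
finger_force: 0.0
t 13.8 tcp [ 678.9 -327.2  101.9] F [-0.6  0.2 -0.5] w -0.005 shift cm [ 0.07 -0.07  1.39] turn 0.0 tilt 0.02
 after turn: [ 0.07 -0.07  1.39]
n 2197 zmax 57.0 X [-49.  48.] Y [-57.  54.]
-60 [50. 55. 57.]
-40 [ 5. 26. 57.]
-20 [22. 55. 57.]
0 [27. 55. 57.]
20 [ 6.  8. 56.]
40 [ 7. 31. 56.]
```

Left crate is flat again, about 9 mm along. On to the right-hand crate.

```bash
python3 -m inch '[[[0.4,0,0,-4,0],[0.4,0,0,-4,0],[0.4,0,0,-1,-1]]]' 20;python3 -c "
from h import *
go(B,-47,0,150)"
```

```text
time_s: 14.15
eef_pos: [681.5, -328.6, 197.9]
ee_rot: [2.997, 0.917, 0.011]
force: [1.1, 0.1, 0.9]
width: 0.403
finger_force: 0.0
t 14.15 tcp [ 681.5 -328.6  197.9] F [1.1 0.1 0.9] w 0.403 shift cm [-25.02  -7.04   4.62] turn 0.0 tilt 0.55
 after turn: [-25.    -6.98   4.79]
```

```bash
python3 -m inch '[[[0.4,-4,-1.2,0,0],[0.4,-4,-1.2,0,0],[0.4,-4,-1.2,0,0],[0.4,-4,-1.2,0,0],[0.4,-4,-1.2,0,0],[0.4,-4,-1,3,0],[0.4,-1,0,3,0],[0.4,0,0,0,0],[0.4,0,0,0,0]]]' 20;python3 -c "
from h import *
go(B,-47,0,51)
tilt(B,'b0')"
```

```text
time_s: 15.05
eef_pos: [433.3, -408.5, 132.3]
ee_rot: [-3.004, -0.917, -0.0]
force: [0.4, -0.7, 0.3]
width: 0.402
finger_force: 0.0
t 15.05 tcp [ 433.3 -408.5  132.3] F [ 0.4 -0.7  0.3] w 0.402 shift cm [0.05 0.29 8.13] turn -0.0 tilt 0.06
 after turn: [0.05 0.28 8.13]
n 1935 zmax 472.0 X [-79.  37.] Y [-59.  54.]
-80 [ 50.  54. 470.]
-60 [ 5. 30. 57.]
-40 [  4.  53. 395.]
-20 [13. 42. 56.]
0 [ 6. 30. 56.]
20 [ 6. 28. 55.]
```

```bash
python3 -m inch '[[[0.4,0,0.2,3,0],[0.4,0,0.1,3,0],[0.4,0,0,2.1,0],[0.4,0,0,0,0],[0.256,0,0,0,0],[0.256,0,0,0,0],[0.256,0,0,0,0],[0.256,0,0,0,0]]]' 20;  python3 -m inch '[[[0.256,0,0.1,-0.2,0],[0.256,0,0.1,-0.2,0],[0.256,0,0.1,-0.3,0],[0.256,0,0.1,-0.3,0]]]' 20;python3 -c "
from h import *
go(B,-47,0,51)
tilt(B,'b1')"
```

```text
time_s: 15.9
eef_pos: [435.7, -411.8, 52.8]
ee_rot: [3.002, 0.918, 0.002]
force: [1.5, 0.1, -0.9]
width: 0.256
finger_force: 2.1
time_s: 16.3
eef_pos: [437.1, -414.6, 61.8]
ee_rot: [3.004, 0.918, 0.0]
force: [0.6, 0.3, -1.1]
width: 0.256
finger_force: 1.3
t 16.3 tcp [ 437.1 -414.6   61.8] F [ 0.6  0.3 -1.1] w 0.256 shift cm [ 0.07 -0.44  1.08] turn -0.0 tilt 0.01
 after turn: [ 0.07 -0.44  1.08]
n 1420 zmax 113.0 X [-61.  40.] Y [-57.  53.]
-60 [11. 34. 65.]
-40 [12. 37. 64.]
-20 [12. 47. 61.]
0 [11. 43. 60.]
20 [ 8. 32. 56.]
40 [36. 51. 54.]
```

Same behaviour, so the same arc again.

```bash
python3 -m inch '[[[0.258,0,0.2,-0.3,0],[0.26,0,0.3,-0.3,0],[0.262,0,0.3,-0.3,0],[0.264,0,0.3,-0.3,0],[0.264,0,0.3,-0.3,0],[0.264,0,0.3,-0.2,0]]]' 20;python3 -c "
from h import *
go(B,-47,0,51)
tilt(B,'b2')"; python3 -m inch '[[[0.262,0,0.25,-0.25,0],[0.26,0,0.3,-0.25,0],[0.26,0,0.3,-0.25,0],[0.26,0,0.3,-0.2,0],[0.26,0,0.3,-0.2,0]]]' 20;python3 -c "
from h import *
go(B,-47,0,51)
tilt(B,'b3')"
```

```text
time_s: 16.95
eef_pos: [446.7, -428.7, 78.9]
ee_rot: [3.004, 0.919, 0.0]
force: [-0.4, 1.4, 1.2]
width: 0.264
finger_force: 0.8
t 16.95 tcp [ 446.7 -428.7   78.9] F [-0.4  1.4  1.2] w 0.264 shift cm [ 0.06 -2.15  2.79] turn 0.0 tilt 0.01
 after turn: [ 0.06 -2.15  2.79]
n 1445 zmax 99.0 X [-44.  53.] Y [-57.  53.]
-60 [ 78.  86. 278.]
-40 [25. 48. 79.]
-20 [21. 69. 84.]
0 [18. 53. 69.]
20 [ 9. 38. 63.]
40 [25. 41. 55.]
time_s: 17.5
eef_pos: [454.5, -440.2, 90.3]
ee_rot: [-3.003, -0.918, 0.0]
force: [-2.1, 2.9, 3.4]
width: 0.257
finger_force: 2.2
t 17.5 tcp [ 454.5 -440.2   90.3] F [-2.1  2.9  3.4] w 0.257 shift cm [ 0.06 -3.54  3.94] turn 0.0 tilt 0.05
 after turn: [ 0.06 -3.54  3.93]
n 1419 zmax 143.0 X [-37.  62.] Y [-57.  53.]
-40 [36. 49. 92.]
-20 [44. 67. 89.]
0 [21. 51. 80.]
20 [13. 50. 70.]
40 [36. 44. 58.]
60 [38. 48. 52.]
```

```bash
python3 -m inch '[[[0.27,0,0.4,-0.22,0],[0.29,0,0.4,-0.22,0],[0.31,0,0.4,-0.22,0],[0.33,0,0.4,-0.2,0],[0.35,0,0.4,-0.2,0],[0.37,0,0.4,-0.2,0],[0.39,0,0.4,-0.18,0],[0.41,0,0.4,-0.15,0],[0.43,0,0.4,-0.12,0],[0.45,0,0.4,-0.1,0]]]' 20;python3 -c "
from h import *
go(B,-47,0,51)
tilt(B,'b4')"
```

```text
time_s: 18.55
eef_pos: [477.3, -474.0, 108.1]
ee_rot: [3.004, 0.919, 0.0]
force: [0.2, -0.6, -0.5]
width: 0.449
finger_force: 0.0
t 18.55 tcp [ 477.3 -474.   108.1] F [ 0.2 -0.6 -0.5] w 0.449 shift cm [ 0.06 -7.61  5.71] turn 0.0 tilt 0.01
 after turn: [ 0.06 -7.61  5.71]
n 1954 zmax 466.0 X [-58.  41.] Y [-65.  53.]
-60 [13. 55. 58.]
-40 [ 4. 24. 56.]
-20 [11. 47. 57.]
0 [ 11.  47. 421.]
20 [ 7. 28. 56.]
40 [  9.  31. 372.]
```

The crate slipped off and dropped flat in place because I rose too fast in the last part. Regripping and repeating with a lower arc.

```bash
python3 -m inch '[[[0.4,0,-2,-1.5,0],[0.4,0,-3,0,0],[0.4,0,-2.6,0,0],[0.4,0,0,2,0],[0.4,0,0,2.5,0],[0.4,0,0,2.7,0],[0.4,0,0,0,0],[0.256,0,0,0,0],[0.256,0,0,0,0],[0.256,0,0,0,0],[0.256,0,0,0,0]]]' 20;  python3 -m inch '[[[0.256,0,0.1,-0.2,0],[0.256,0,0.1,-0.2,0],[0.256,0,0.1,-0.3,0],[0.256,0,0.1,-0.3,0],[0.258,0,0.2,-0.3,0],[0.26,0,0.3,-0.3,0],[0.262,0,0.3,-0.3,0],[0.264,0,0.3,-0.3,0],[0.264,0,0.3,-0.3,0],[0.264,0,0.3,-0.2,0],[0.262,0,0.25,-0.25,0],[0.26,0,0.3,-0.25,0],[0.26,0,0.3,-0.2,0],[0.26,0,0.3,-0.2,0],[0.26,0,0.3,-0.15,0]]]' 20;python3 -c "
from h import *
go(B,-47,0,51)
tilt(B,'b5')"
```

```text
time_s: 19.7
eef_pos: [435.1, -411.3, 52.2]
ee_rot: [3.002, 0.918, 0.001]
force: [0.4, -0.2, -1.6]
width: 0.252
finger_force: 2.0
time_s: 21.2
eef_pos: [453.8, -439.3, 89.1]
ee_rot: [-3.002, -0.918, 0.001]
force: [-3.1, 5.3, 9.0]
width: 0.262
finger_force: 4.5
t 21.2 tcp [ 453.8 -439.3   89.1] F [-3.1  5.3  9. ] w 0.262 shift cm [ 0.06 -3.41  3.81] turn 0.0 tilt 0.13
 after turn: [ 0.06 -3.42  3.81]
n 1384 zmax 125.0 X [-34.  61.] Y [-57.  53.]
-40 [37. 52. 93.]
-20 [46. 69. 89.]
0 [24. 53. 81.]
20 [13. 42. 68.]
40 [37. 44. 57.]
60 [25. 48. 51.]
```

```bash
python3 -m inch '[[[0.262,0,0.4,-0.15,0],[0.262,0,0.4,-0.1,0],[0.27,0,0.4,-0.05,0],[0.29,0,0.4,-0.05,0],[0.32,0,0.4,-0.05,0],[0.36,0,0.4,-0.1,0]]]' 20;python3 -c "
from h import *
go(B,-47,0,51)
tilt(B,'b6')"
```

```text
time_s: 21.85
eef_pos: [465.7, -456.7, 97.5]
ee_rot: [-2.999, -0.917, 0.003]
force: [-9.8, 12.5, 32.8]
width: 0.36
finger_force: 16.5
t 21.85 tcp [ 465.7 -456.7   97.5] F [-9.8 12.5 32.8] w 0.36 shift cm [ 0.05 -5.5   4.69] turn 0.0 tilt 0.35
 after turn: [ 0.05 -5.53  4.65]
n 1237 zmax 474.0 X [-87.  53.] Y [-66.  53.]
-40 [47. 51. 59.]
-20 [ 53.  70. 101.]
0 [32. 82. 92.]
20 [14. 49. 76.]
40 [23. 44. 65.]
```

```bash
python3 -m inch '[[[0.38,0,0.1,-0.3,0],[0.4,0,0.2,-0.2,0],[0.42,0,0.4,-0.15,0],[0.44,0,0.4,-0.1,0],[0.45,0,0.4,-0.1,0],[0.45,0,0.4,-0.1,0],[0.45,0,0.4,-0.1,0]]]' 20;python3 -c "
from h import *
go(B,-47,0,51)
tilt(B,'b7')"
```

```text
time_s: 22.6
eef_pos: [481.7, -480.4, 106.4]
ee_rot: [3.001, 0.918, 0.002]
force: [-2.0, 1.6, 8.7]
width: 0.447
finger_force: 4.1
t 22.6 tcp [ 481.7 -480.4  106.4] F [-2.   1.6  8.7] w 0.447 shift cm [ 0.05 -8.42  5.5 ] turn 0.0 tilt 0.23
 after turn: [ 0.05 -8.4   5.54]
n 1430 zmax 474.0 X [-54.  59.] Y [-66.  53.]
-20 [61. 67. 74.]
0 [ 39.  81. 110.]
20 [ 4. 88. 99.]
40 [  2.  37. 370.]
60 [-2. 42. 55.]
```

```bash
python3 -m inch '[[[0.45,0,0.4,-0.05,0],[0.45,0,0.4,-0.05,0],[0.45,0,0.4,0,0],[0.45,0,0.4,0,0],[0.45,0,0.4,0,0],[0.45,0,0.4,0,0],[0.45,0,0.4,0,0],[0.45,0,0.4,0,0]]]' 20;python3 -c "
from h import *
go(B,-47,0,51)
tilt(B,'b8')"
```

```text
time_s: 23.45
eef_pos: [500.9, -508.9, 108.4]
ee_rot: [2.996, 0.916, 0.005]
force: [0.1, -1.0, 7.8]
width: 0.451
finger_force: 3.7
t 23.45 tcp [ 500.9 -508.9  108.4] F [ 0.1 -1.   7.8] w 0.451 shift cm [  0.05 -11.88   5.63] turn 0.0 tilt 0.52
 after turn: [  0.06 -11.83   5.74]
n 1605 zmax 409.0 X [ 9. 74.] Y [-58.  53.]
0 [58. 76. 81.]
20 [ 5. 79. 88.]
40 [  4.  92. 282.]
60 [  9.  53. 290.]
```

```bash
python3 -m inch '[[[0.45,0,0.5,0,0],[0.45,0,0.5,0,0],[0.45,0,0.3,-0.3,0],[0.45,0,0,-0.6,0],[0.45,0,0,-1,0],[0.45,0,0,-1,0],[0.45,0,0,-2,0],[0.45,0,0,-2,0],[0,0,1.4,-2,0],[0,0,2,0,0],[0,0,2,0,0]]]' 20;python3 -c "
from h import *
go(B,48,0,88)
tilt(B,'b9')
f=cv2.imread('pics/b9.png'); cv2.imwrite('pics/b9c.png',cv2.resize(f[150:300,180:430],None,fx=3,fy=3))"
```

```text
time_s: 24.6
eef_pos: [536.8, -561.8, 197.0]
ee_rot: [3.001, 0.918, 0.002]
force: [-0.4, -0.1, -0.4]
width: 0.002
finger_force: 0.0
t 24.6 tcp [ 536.8 -561.8  197. ] F [-0.4 -0.1 -0.4] w 0.002 shift cm [ 0.04 -8.76 10.87] turn 0.0 tilt 0.2
 after turn: [ 0.04 -8.72 10.9 ]
n 1634 zmax 351.0 X [ 38. 114.] Y [-57.  53.]
20 [ 4. 62. 82.]
40 [ 4. 56. 83.]
60 [ 21.  80. 199.]
80 [30. 87. 99.]
100 [244. 350. 401.]
```

View pics/b9c.png

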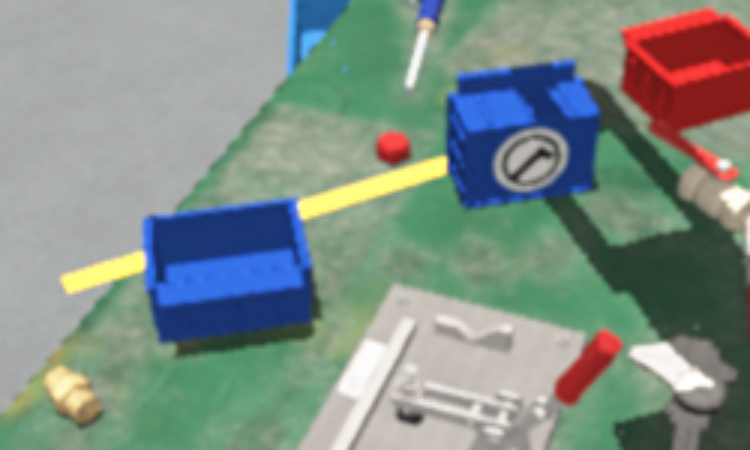

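The stamp shows on the right crate at crop (533,160), and the left crate is flat at (225,270). Laying the right one back.

```bash
python3 -m inch '[[[0,0,0,3.5,0],[0,0,0,3.5,0],[0,0,0,3.7,0],[0,0,-0.6,0,0],[0,0,-0.6,0,0],[0,0,-0.6,0,0],[0,0,-0.6,0,0],[0,0,-0.4,0,0],[0,0,-0.4,0,0],[0,0,-0.4,-0.1,0],[0,0,-0.4,-0.22,0],[0,0,-0.4,-0.2,0],[0,0,-0.4,-0.2,0],[0,0,-0.4,-0.17,0],[0,0,-0.4,-0.15,0],[0,0,-0.4,-0.12,0],[0,0,-0.4,-0.1,0],[0,0,-0.4,-0.1,0]]]' 20; python3 -m inch '[[[0,0,-0.4,-0.05,0],[0,0,-0.4,-0.05,0],[0,0,-0.4,0,0],[0,0,-0.4,0,0],[0,0,-0.3,0,0],[0,0,-0.3,0,0],[0,0,-0.3,0,0],[0,0,0,0,0],[0,0,0,0,0],[0,0,0,0,0]]]' 20;python3 -c "
from h import *
go(B,0,0,15)
tilt(B,'b10')"
```

```text
time_s: 26.45
eef_pos: [497.7, -504.3, 100.5]
ee_rot: [-3.004, -0.919, 0.0]
force: [-0.6, -0.2, 0.2]
width: 0.002
finger_force: 0.0
time_s: 27.45
eef_pos: [484.2, -484.2, 101.8]
ee_rot: [3.004, 0.919, 0.0]
force: [0.3, -0.3, 0.5]
width: 0.001
finger_force: 0.0
t 27.45 tcp [ 484.2 -484.2  101.8] F [ 0.3 -0.3  0.5] w 0.001 shift cm [ 0.06 -4.15  8.68] turn 0.0 tilt 0.02
 after turn: [ 0.06 -4.14  8.68]
n 1961 zmax 434.0 X [-60.  38.] Y [-62.  53.]
-80 [ 54. 476. 484.]
-60 [ 6. 50. 57.]
-40 [ 4. 28. 57.]
-20 [ 9. 43. 57.]
0 [  7.  42. 360.]
20 [ 6. 30. 56.]
```

```bash
python3 -m inch '[[[0,0,-2,0,0],[0,0,-2.1,0,0],[0,0,0,0,0],[0,0,0,3,0],[0,0,0,3,0],[0,0,0,2.4,0],[0,0,0,0,0],[0,0,0.7,0,0],[0,0,0.7,0,0],[0,0,0.7,0,0],[0,0,0.7,0,0],[0,0,0.7,0,0],[0,0,0.7,0,0],[0,0,0.7,0,0],[0,0,0.7,0,0],[0,0,0,0,0]]]' 20;python3 -c "
from h import *
go(B,0,0,15)
tilt(B,'b11')"
```

```text
time_s: 29.1
eef_pos: [493.0, -497.3, 18.1]
ee_rot: [3.003, 0.918, 0.001]
force: [-1.1, 1.4, 3.3]
width: 0.002
finger_force: 1.4
t 29.1 tcp [ 493.  -497.3   18.1] F [-1.1  1.4  3.3] w 0.002 shift cm [ 0.06 -5.73  0.3 ] turn 0.0 tilt 0.05
 after turn: [ 0.06 -5.72  0.31]
n 1388 zmax 90.0 X [-12.  79.] Y [-58.  53.]
-20 [33. 50. 89.]
0 [44. 67. 86.]
20 [17. 52. 77.]
40 [13. 52. 68.]
60 [35. 46. 58.]
```

Pushing on the wall tips the crate, since bench friction is high. I'm backing off to let it drop flat, then I'll press the open fingertips on its floor and push with the front finger.

```bash
python3 -m inch '[[[0,0,-0.5,0,0],[0,0,-0.5,0,0],[0,0,-0.5,0,0],[0,0,-0.5,0,0],[0,0,-0.5,0,0],[0,0,-0.5,0,0],[0,0,-0.5,0,0],[0,0,0,0,0]]]' 20;python3 -c "
from h import *
go(B,0,0,15)
tilt(B,'b12')"
```

```text
time_s: 29.95
eef_pos: [472.2, -466.6, 17.6]
ee_rot: [-3.003, -0.919, 0.001]
force: [-0.5, 0.3, 0.2]
width: -0.002
finger_force: 0.0
t 29.95 tcp [ 472.2 -466.6   17.6] F [-0.5  0.3  0.2] w -0.002 shift cm [ 0.06 -2.02  0.27] turn 0.0 tilt 0.06
 after turn: [ 0.06 -2.02  0.26]
n 1529 zmax 65.0 X [-37.  60.] Y [-59.  53.]
-40 [12. 55. 58.]
-20 [ 3. 24. 57.]
0 [11. 45. 57.]
20 [14. 41. 57.]
40 [ 6. 29. 56.]
60 [15. 52. 55.]
```

```bash
python3 -m inch '[[[0.2,0,0,0,0],[0.45,0,0,0,0],[0.45,0,0,0,0],[0.45,0,0,0.6,0],[0.45,0,0,0.3,0],[0.45,0,0,0.2,0],[0.45,0,0,0.2,0],[0.45,0,0,0,0]]]' 20;python3 -c "
from h import *
go(B,0,0,5)"
```

```text
time_s: 30.8
eef_pos: [473.9, -468.7, 13.7]
ee_rot: [2.999, 0.917, 0.004]
force: [-9.0, 9.2, 48.9]
width: 0.449
finger_force: 22.5
t 30.8 tcp [ 473.9 -468.7   13.7] F [-9.   9.2 48.9] w 0.449 shift cm [ 0.04 -2.29  0.85] turn 0.0 tilt 0.35
 after turn: [ 0.04 -2.29  0.87]
```

```bash
python3 -m inch '[[[0.45,0,0,-1.2,0],[0.32,0,-0.3,0,0],[0.32,0,0,0,0],[0.32,0,0,0.4,0],[0.32,0,0,0.2,0]]]' 20;python3 -c "
from h import *
go(B,0,0,5)
tilt(B,'b13')"; python3 -m inch '[[[0.32,0,0,0.2,0],[0.32,0,0,0.1,0],[0.32,0,0,0,0]]]' 20
```

```text
time_s: 31.3
eef_pos: [471.6, -465.4, 13.6]
ee_rot: [3.003, 0.919, 0.001]
force: [-4.1, 5.6, 38.9]
width: 0.319
finger_force: 15.4
t 31.3 tcp [ 471.6 -465.4   13.6] F [-4.1  5.6 38.9] w 0.319 shift cm [ 0.05 -1.88  0.86] turn 0.0 tilt 0.06
 after turn: [ 0.05 -1.88  0.86]
n 1446 zmax 66.0 X [-38.  60.] Y [-59.  53.]
-40 [14. 55. 63.]
-20 [ 3. 23. 56.]
0 [10. 49. 57.]
20 [11. 38. 56.]
40 [ 7. 34. 56.]
60 [11. 43. 55.]
time_s: 31.65
eef_pos: [472.0, -465.9, 13.3]
ee_rot: [3.001, 0.918, 0.002]
force: [-6.1, 5.7, 41.7]
width: 0.321
finger_force: 16.1
```

```bash
python3 -m inch '[[[0.32,0,0,-0.5,0],[0.32,0,0,0,0]]]' 20; python3 -m inch '[[[0.32,0,0.4,0,0],[0.32,0,0.4,0,0],[0.32,0,0.4,0,0],[0.32,0,0.4,0,0],[0.32,0,0.4,0,0],[0.32,0,0.4,0,0],[0.32,0,0.4,0,0],[0.32,0,0.4,0,0]]]' 20;python3 -c "
from h import *
go(B,0,0,5)
tilt(B,'b14')"
```

```text
time_s: 31.85
eef_pos: [471.8, -465.6, 13.8]
ee_rot: [3.003, 0.918, 0.001]
force: [-0.7, 1.0, 18.3]
width: 0.323
finger_force: 7.7
time_s: 32.65
eef_pos: [485.4, -486.0, 12.4]
ee_rot: [-2.993, -0.915, 0.007]
force: [-7.4, 12.7, 21.8]
width: 0.318
finger_force: 13.2
t 32.65 tcp [ 485.4 -486.    12.4] F [-7.4 12.7 21.8] w 0.318 shift cm [ 0.06 -4.35  0.8 ] turn 0.0 tilt 0.73
 after turn: [ 0.06 -4.36  0.74]
n 1419 zmax 81.0 X [-17.  82.] Y [-59.  53.]
-20 [11. 56. 66.]
0 [ 5. 26. 57.]
20 [  7.  51. 299.]
40 [16. 40. 57.]
60 [ 7. 33. 56.]
80 [ 6. 46. 56.]
```

Dragging works: the crate stays flat and is now at +42 mm. Continuing.

```bash
python3 -m inch '[[[0.32,0,0.4,0,0],[0.32,0,0.4,0,0],[0.32,0,0.4,0,0],[0.32,0,0.4,0,0],[0.32,0,0.4,0,0],[0.32,0,0.4,0,0],[0.32,0,0.4,0,0],[0.32,0,0.4,0,0],[0.32,0,0.4,0,0],[0.32,0,0.4,0,0]]]' 20;python3 -c "
from h import *
go(B,0,0,5)
tilt(B,'b15')"
```

```text
time_s: 33.7
eef_pos: [508.5, -520.0, 12.4]
ee_rot: [-2.994, -0.916, 0.006]
force: [-7.6, 11.2, 19.0]
width: 0.318
finger_force: 12.0
t 33.7 tcp [ 508.5 -520.    12.4] F [-7.6 11.2 19. ] w 0.318 shift cm [ 0.05 -8.46  0.83] turn 0.0 tilt 0.63
 after turn: [ 0.05 -8.47  0.74]
n 1347 zmax 115.0 X [ 24. 122.] Y [-59.  53.]
20 [24. 56. 79.]
40 [ 5. 26. 57.]
60 [ 22.  54. 346.]
80 [15. 39. 57.]
100 [ 7. 34. 57.]
```

Far edge at about 122, so the centre is at about 82 and needs about 36 mm more.

```bash
python3 -m inch '[[[0.32,0,0.4,0,0],[0.32,0,0.4,0,0],[0.32,0,0.4,0,0],[0.32,0,0.4,0,0],[0.32,0,0.4,0,0],[0.32,0,0.4,0,0],[0.32,0,0.4,0,0],[0.32,0,0.4,0,0],[0.32,0,0.4,0,0],[0.32,0,-0.3,0,0],[0.32,0,-0.3,-0.3,0],[0.32,0,0,-3,0],[0.32,0,0,-4,0],[0.32,0,0,-4,0],[0.32,0,0,-4,0],[0.32,0,-4,-2,0],[0.32,0,-4,0,0],[0.32,-4,-4,0,0]]]' 20;python3 -m inch '[[[0.32,-4,-4,0,0],[0.32,-4,-4,0,0],[0.32,-4,-4,0,0],[0.32,-4,-4,0,0],[0.32,-4,0,0,0]]]' 20
python3 - <<'E'
from h import *
c=read_camera("top"); cv2.imwrite('pics/end.png',cv2.resize(c["frame"][80:330,200:450],None,fx=2.4,fy=2.4))
P=cloud(c); f=c["frame"].astype(int); b,g,r=f[...,0],f[...,1],f[...,2]
m=(b>90)&(b>2*r)&(b>1.6*g)&(P[...,2]>42)&(P[...,2]<62)
lm=np.array([628.8,-433.9]); n=np.array([.7432,-.669]); e=np.array([.669,.7432])
for N,cen in (('A',[648,-283]),('B',[522,-541])):
    T=P[m&(np.hypot(P[...,0]-cen[0],P[...,1]-cen[1])<85)][:,:2].astype(np.float32)
    rc=cv2.minAreaRect(T); bc=np.array(rc[0]); bp=cv2.boxPoints(rc)
    ed=[bp[1]-bp[0],bp[2]-bp[1]]; s=min(ed,key=np.linalg.norm); s=s/np.linalg.norm(s); s=s if s[0]>0 else -s
    o=bc+9*s; print(N,rc,'centre',o.round(),'hdg',np.degrees(np.arctan2(s[1],s[0])).round(1),'far',((o+40*s-lm)@n).round(1),'near',((o-40*s-lm)@n).round(1),'y',((o-lm)@e).round())
print(state()["force"].round(1),state()["eef_pos"].round())
E
```

```text
time_s: 35.55
eef_pos: [436.2, -470.7, 184.5]
ee_rot: [-3.001, -0.924, -0.003]
force: [-0.3, -1.6, -1.2]
width: 0.319
finger_force: 0.0
time_s: 36.05
eef_pos: [201.3, -451.5, 183.3]
ee_rot: [-2.995, -0.917, 0.001]
force: [1.4, -0.6, -0.6]
width: 0.321
finger_force: 0.0
A ((654.6151123046875, -287.67572021484375), (114.8990707397461, 96.5396957397461), 33.11885070800781) centre [ 660. -295.] hdg -56.9 far -31.3 near -108.6 y 124.0
B ((523.1014404296875, -544.9038696289062), (114.38087463378906, 97.29095458984375), 33.54118728637695) centre [ 528. -552.] hdg -56.5 far 43.2 near -34.3 y -155.0
[-4.7 -3.2  0.5] [ 198. -459.  184.]
```

View pics/end.png

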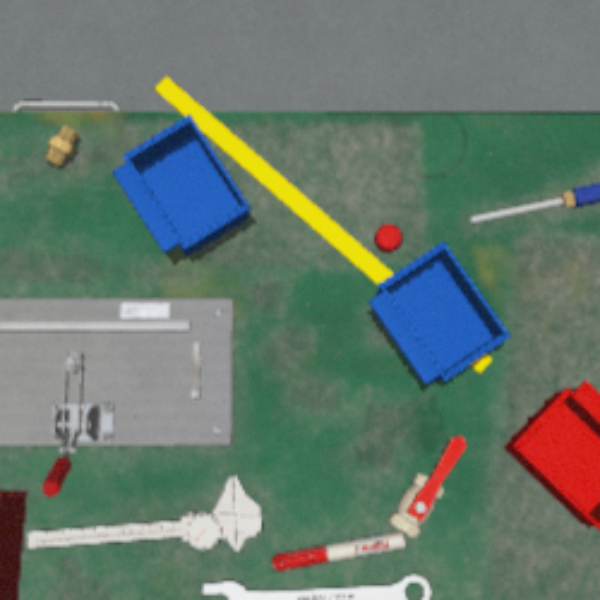

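The stamped crate at (440,315) lies across the line. The plain crate (185,185) is about 11 mm from its first place, and the cap (388,237), nipple (62,146) and valve are untouched. I'll let the arm settle and hand in.

```bash
python3 -m inch '[[[0.32,0,0,-1,0],[0.32,0,0,0,0],[0.32,0,0,0,0],[0.32,0,0,0,0]]]' && python3 -c "
from rig import *
print(state()['force'].round(1)); print(close_job())"
```

```text
time_s: 36.5
eef_pos: [205.9, -457.5, 195.2]
ee_rot: [-3.003, -0.921, -0.0]
force: [0.1, 0.1, -1.4]
width: 0.32
finger_force: 0.0
[ 0.1  0.1 -1.4]
the job is handed in; nothing more can be done
None
```

I handed the job in at 36.5 s, with no verdict returned: both crates were tipped and laid flat, and the stamped one (right-hand) now sits across the line with its bottom edges about 43 and 34 mm either side of it. The plain one is about 11 mm from its first place, and the loose parts looked untouched in the last picture; however, an early grip briefly lifted the left crate about 14 mm flat off the bench, against "never lift" though under the 30 mm limit. The right crate also slipped and dropped flat once while being tipped, and my first push tilted it about 25° before I switched to dragging it from inside with the fingertips on its floor.

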